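Unpack the nested pastry cutters

ROBOT

A 6-joint arm with a two-finger parallel gripper is mounted at the origin on a cart in front of the work surface, level with it; the furniture and walls round the work are solid. World frame = base frame: x ahead of the robot, y to its left, z up, the work surface at z = 0. Lengths are in m, angles in rad, forces in N, time in s.
With the tool pointing down it reaches from about 0.25 to 0.725 m from the base axis. Payload 4 kg.
Tool frame: the origin (TCP) lies between the finger pads; the fingertips stand 22 mm ahead of it and the grasp point (between the pads) lies 3 mm ahead of it; z points along the fingers, y is the line along which they close (so a half turn about z gives the same grasp; the last joint's range is limited). The gripper opens to 85 mm and grips with 20 to 120 N. Pads are 22 mm wide; open, the fingers measure 114 mm over their backs; the gripper's body (76 mm by 85 mm) begins 54 mm behind the grasp point. The pads swing forward as they close: fully open they stand 13 mm farther back than shut.
Start: joints at [1.194, 0.241, 0.005, 1.335, 0, 1.571], TCP at [0.184, 0.465, 0.253] pointing down, gripper open.
Joint ranges: [-2.72, 2.72], [-1.05, 1.87], [-1.09, 1.28], [-1.99, 2.15], [-1.42, 1.44], [-3.14, 3.14]. Speed limits (rad/s): [2.79, 2.79, 3.14, 3.14, 3.14, 3.14].

INTERFACE

Orientations are given as a rotation vector (axis times angle).
In Python, from bench import get_obs, snapshot, close_job gives the robot as it stands.
- The arm moves only by the tool arm_command, never from a script. Its argument "motion" is a list that holds one entry, the list of rows, each a list of 7 numbers: the finger opening in mm, from 0 to 85.4, then the shift along the world's x, y, z in units of 50 mm (1.0 is 50 mm), then the turn, a rotation vector about the world's x, y, z in rad. In form: [[[jaw, x, y, z, rx, ry, rz], ...]]. A call has 1 to 20 rows; each row is the pose to reach, as a shift and turn from the pose commanded when the call began; what a row does not reach only later rows make up. A row lasts 1/10 s, in which the tool goes at most 50 mm and 8.59 degrees, less where a joint would pass 70% of its speed; a pose out of reach is approached as far as the arm can. A call with a gripper value outside its range is refused whole. The fingers move at their own pace and stop on an object; "grip_force" is the grip in N (left out, the last holds). Time passes only in rows, so rows that repeat a pose let the fingers close. It gives the time, the measured TCP pose, the force, the opening and the grip force at its end, in the units of the state.
- get_obs(): the state, without advancing time (a new reading comes with each control period).
- snapshot(name): name is "scene" or "top"; returns a dict with "image" (400x640x3 uint8, red, green, blue), "fx", "fy", "cx", "cy" (pixels), "world_to_cam" (4x4, takes a point from world to camera coordinates). Camera axes: x right, y up, looking along -z (the intrinsics and any distortion apply to the point x, -y, -z); pixel columns grow to the right and rows downward; lengths in m; the calibration is good to about 2 mm. A picture is of the moment at which its call begins. There is no depth.
- close_job(): hands the job in; it is judged then, once.
The state is a dict: "time": time; "joints": joint angles; "qvel": joint speeds; "tau": joint torques, N m; "tool_pos": TCP position; "tcp_rot": TCP orientation; "ft_force": force on the tool from outside, world axes, zero at the start; "wrist_torque": the same for the moment, N m; "width": finger opening in m; "grip_force": force on a finger pad.
Only numpy, scipy, OpenCV 4.12 (cv2) and the standard library are available. Lean on these libraries where they do the work, as an engineer would, in place of code of your own. Each camera call takes 0.05 s, during which the arm holds its last target. There are 200 camera calls.

TASK

Get the pastry cutters ready: slide the lid of the wooden box along its grooves until it comes clear and lay it flat, grip bar up, on the worktop beside the box. Then take the nest of cutters apart, largest first as each covers the next, and stand every cutter edge down and wholly on the round mat of its own colour. Leave the bottles and the carton where they are.

Things in the scene. Friction and masses are not known exactly. Their poses are not given: they have to be found in the camera images.
- cutter_box: Wooden box fixed to the worktop, 160 (x) by 166 (y) by 62 high; origin under its centre. Inside 150 by 150, floor 6 thick. Side walls (+-y) have grooves along x: ledge at height 52, lips at 58 to 62 reaching in to y = +-75, groove bottom y = +-81. The -x wall (robot's side) is only 52 high: the lid slides out to the box's -x; the +x wall, 62, stops it.
- box_lid: Loose plywood lid, 155 (x) by 158 (y), plate 4 thick, about 120 g; dark wooden grip bar on its middle, 14 (x) by 60 (y), from 4 to 25 above the underside. Origin: centre of its underside; axes as the box's. Starts shut in the grooves, underside at height 52, with 1 to 2 mm play; it comes clear after 158 of travel.
- cutter_red: Round pastry cutter, 66 diameter, 44 high, steel wall 2.4 thick with a red band, red cap on top, open below; about 60 g. Origin: centre of its lower (cutting) edge, z up. May be absent (None). Starts in the nest in the box, standing edge down on the box floor, larger over smaller, 2.6 gap all round. Take round the wall from above.
- mat_red: Flat round red silicone mat fixed on the worktop, 92 diameter, 3 thick; place of the red cutter. Origin: centre of its underside.
- cutter_yellow: Round pastry cutter, 56 diameter, 39 high, steel wall 2.4 thick with a yellow band, yellow cap on top, open below; about 54 g. Origin: centre of its lower (cutting) edge, z up. May be absent (None). Starts in the nest in the box, standing edge down on the box floor, larger over smaller, 2.6 gap all round. Take round the wall from above.
- mat_yellow: Flat round yellow silicone mat fixed on the worktop, 82 diameter, 3 thick; place of the yellow cutter. Origin: centre of its underside.
- cutter_green: Round pastry cutter, 46 diameter, 34 high, steel wall 2.4 thick with a green band, green cap on top, open below; about 48 g. Origin: centre of its lower (cutting) edge, z up. May be absent (None). Starts in the nest in the box, standing edge down on the box floor, larger over smaller, 2.6 gap all round. Take round the wall from above.
- mat_green: Flat round green silicone mat fixed on the worktop, 72 diameter, 3 thick; place of the green cutter. Origin: centre of its underside.
- cutter_blue: Round pastry cutter, 36 diameter, 29 high, steel wall 2.4 thick with a blue band, blue cap on top, open below; about 42 g. Origin: centre of its lower (cutting) edge, z up. May be absent (None). Starts in the nest in the box, standing edge down on the box floor, larger over smaller, 2.6 gap all round. Take round the wall from above.
- mat_blue: Flat round blue silicone mat fixed on the worktop, 62 diameter, 3 thick; place of the blue cutter. Origin: centre of its underside.
- cutter_white: Round pastry cutter, 26 diameter, 24 high, steel wall 2.4 thick with a white band, white cap on top, open below; about 36 g. Origin: centre of its lower (cutting) edge, z up. May be absent (None). Starts in the nest in the box, standing edge down on the box floor, larger over smaller, 2.6 gap all round. Take round the wall from above.
- mat_white: Flat round white silicone mat fixed on the worktop, 52 diameter, 3 thick; place of the white cutter. Origin: centre of its underside.
- bottle_tall: Bystander: squeeze bottle, 36 diameter, 118 high; origin under its centre.
- bottle_small: Bystander: small squeeze bottle, 32 diameter, 87 high; origin under its centre.
- powder_box: Bystander: small carton 38 by 58 by 86 high; origin under its centre.
Mind the look-alikes: they are no part of the job. Of the things shaped like the mat_green, the green one is meant.

How it is judged:
By the outcome, as a careful person would: the job done as asked, in the order asked, and still so for the second after the job is handed in, with the robot touching nothing.
Of cutter_red, cutter_yellow, cutter_green, cutter_blue, cutter_white only 4 to 5 are there at a start; the rules pass over those that are not, and their reading is None.
At some moment in a run one of cutter_red, cutter_yellow, cutter_green, cutter_blue, cutter_white may be knocked a few centimetres aside while the robot is not near it.
Once in a run the grip may slacken for a moment while it holds something.
It also fails if it takes over 210 s, if anything falls off the work surface, if the arm or the gripper's body presses on something with over 40 N, if the wrist force passes 120 N, or if a joint passes its speed limit or range.

## Working session

There is one attempt and no reset: what is moved stays moved. The work goes in short steps, Python scripts to look and compute and a tool call to move; the robot and the scene stay as the last step left them, time stands still between calls to the robot, and variables do not carry over. Pictures are saved under pics/ and viewed, at most 14 in all, crops included, and the job is handed in when it is done.

Besides the shell and the picture viewer there is one more tool, called after "Call:" as name(argument=value, ...) on one line, values as JSON. arm_command: Moves the arm, as the interface text tells. Its arguments: {"type":"object","properties":{"motion":{"type":"array","items":{"type":"array","items":{"type":"array","items":{"type":"number"}}}},"grip_force":{"type":"number"}},"required":["motion"]}

```bash
mkdir -p pics
cat > h.py <<'E'
import numpy as np,cv2
from bench import get_obs,snapshot,close_job
def snap(name,fn=None,crop=None,k=1):
    s=snapshot(name); im=s["image"][:,:,::-1]
    np.savez(''+name+'.npz',**{a:s[a] for a in("fx","fy","cx","cy","world_to_cam")},image=im)
    if fn:
        if crop: im=im[crop[1]:crop[3],crop[0]:crop[2]]
        cv2.imwrite('pics/'+fn,cv2.resize(im,None,fx=k,fy=k,interpolation=cv2.INTER_CUBIC))
    return s
def px2w(name,u,v,z):
    s=np.load(''+name+'.npz'); M=s["world_to_cam"]
    d=np.array([(u-s["cx"])/s["fx"],-(v-s["cy"])/s["fy"],-1]); R=M[:3,:3]
    c=-R.T@M[:3,3]; d=R.T@d; return c+d*(z-c[2])/d[2]
def w2px(name,p):
    s=np.load(''+name+'.npz'); q=s["world_to_cam"]@np.append(p,1)
    return s["cx"]+s["fx"]*q[0]/-q[2], s["cy"]-s["fy"]*q[1]/-q[2]
E
python3 - <<'E'
from h import *
a=snap("scene","a.png",None,1.25);b=snap("top","b.png",None,1.25)
for s in(a,b):print({k:v for k,v in s.items() if k!="image"})
print(get_obs())
E
```

```text
{'fx': 455.3805551131941, 'fy': 455.3805551131941, 'cx': 327.99965896083967, 'cy': 195.32273940273853, 'world_to_cam': array([[-0.91866842, -0.39445419, -0.02131252,  0.52665259],
       [ 0.15750344, -0.41522942,  0.89597834, -0.09188875],
       [-0.362272  ,  0.81975022,  0.44358605, -1.19055513],
       [ 0.        ,  0.        ,  0.        ,  1.        ]])}
{'fx': 459.6589080399137, 'fy': 459.6589080399137, 'cx': 315.61552702444953, 'cy': 194.67310407823328, 'world_to_cam': array([[-8.69809288e-04, -9.99991453e-01, -4.04206193e-03,
         1.04013752e-01],
       [ 9.89056824e-01, -1.45662011e-03,  1.47527884e-01,
        -5.66273013e-01],
       [-1.47532511e-01, -3.86950781e-03,  9.89049637e-01,
        -1.26910699e+00],
       [ 0.00000000e+00,  0.00000000e+00,  0.00000000e+00,
         1.00000000e+00]])}
{'time': 0.1, 'joints': array([ 1.19400969e+00,  2.41359347e-01,  3.89626527e-03,  1.33523580e+00,
       -6.58622069e-06,  1.57080896e+00]), 'qvel': array([ 0.00160697, -0.00410997,  0.00287495, -0.00010471,  0.00256427,
        0.00095864]), 'tau': array([-1.35160753e-04, -3.73137224e+01,  2.53010505e+01,  1.08464988e-02,
       -7.21263041e-05, -9.10317368e-06]), 'tool_pos': array([0.18377748, 0.46444134, 0.25250536]), 'tcp_rot': array([-5.88313953e-01, -3.08565788e+00,  2.93726538e-03]), 'ft_force': array([0.72468934, 0.25847426, 0.63323761]), 'wrist_torque': array([ 0.02627448, -0.00049643,  0.05517679]), 'grip_force': 0.0, 'width': 0.08521259474929702}
```

View pics/a.png

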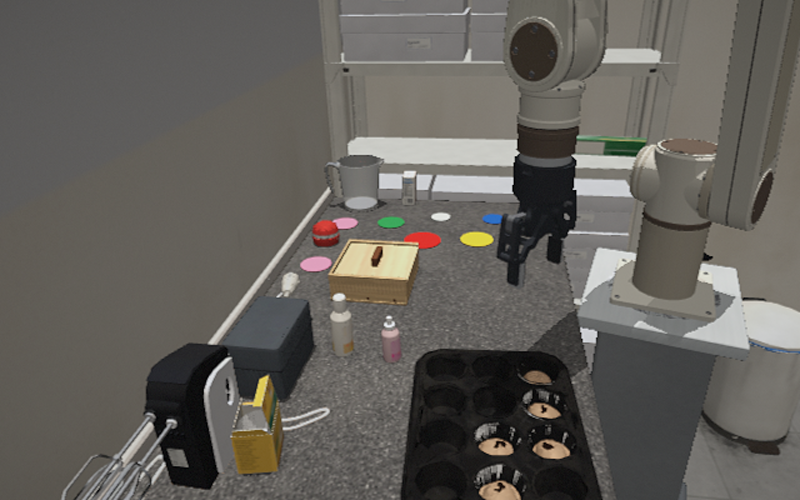

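View pics/b.png

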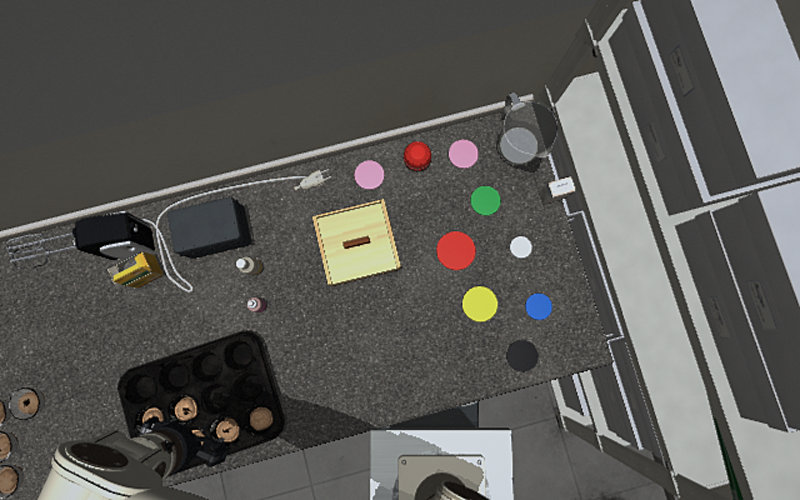

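The scene picture shows the shut box with the bar. In the top picture (1.25x) the lid is centred near (356,242), and the mats are red (456,251), yellow (480,304), green (485,200), white (521,247) and blue (538,306). The red dome at (417,156) and the pink and black discs are look-alikes. Next: measure these by colour.

Run:
```python
from h import *
s=np.load('top.npz');im=s['image']
for n,(u,v) in dict(red=(456,251),yellow=(480,304),green=(485,200),white=(521,247),blue=(538,306)).items():
    u/=1.25;v/=1.25
    c=im[int(v),int(u)].astype(int)
    m=(np.abs(im.astype(int)-c).max(2)<35).astype(np.uint8)
    _,L,st,ce=cv2.connectedComponentsWithStats(m)
    l=L[int(v),int(u)]; p=px2w('top',*ce[l],.003)
    e=px2w('top',st[l][0]-.5,ce[l][1],.003)-px2w('top',st[l][0]+st[l][2]-.5,ce[l][1],.003)
    print(n,p.round(4),'dia',np.linalg.norm(e).round(4),'r',np.hypot(*p[:2]).round(3))
cv2.imwrite('pics/c.png',cv2.resize(im[150:240,235:335],None,fx=6,fy=6,interpolation=cv2.INTER_CUBIC))
```

```text
red [ 0.5562 -0.0396  0.003 ] dia 0.0879 r 0.558
yellow [ 0.4315 -0.0926  0.003 ] dia 0.0809 r 0.441
green [ 0.6763 -0.1116  0.003 ] dia 0.0683 r 0.685
white [ 0.5643 -0.1916  0.003 ] dia 0.0498 r 0.596
blue [ 0.4255 -0.2286  0.003 ] dia 0.0606 r 0.483
```

View pics/c.png

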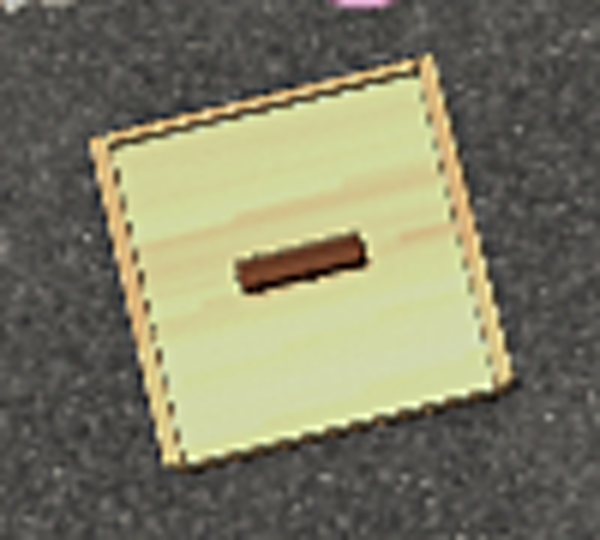

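The crop (6x) shows box top corners at (92,138), (432,55), (512,382), (168,466), and the bar from (238,275) to (366,250).

Run:
```python
from h import *
f=lambda U,V,z:px2w('top',(U+.5)/6-.5+235,(V+.5)/6-.5+150,z)
C=np.array([f(*p,.062) for p in((92,138),(432,55),(512,382),(168,466))])
c=C.mean(0);print(C.round(4),'c',c.round(4))
for i in range(4):
    d=C[(i+1)%4]-C[i];print(np.linalg.norm(d).round(4),np.degrees(np.arctan2(d[1],d[0])).round(2))
B=np.array([f(*p,.077) for p in((236,261),(358,232),(368,265),(246,292))]);print('bar',B.mean(0).round(4),B.round(4))
o=get_obs()
from scipy.spatial.transform import Rotation as R
print(R.from_rotvec(o['tcp_rot']).as_matrix().round(3), o['joints'].round(3))
```

```text
[[0.6269 0.2892 0.062 ]
 [0.6667 0.1289 0.062 ]
 [0.511  0.0913 0.062 ]
 [0.4721 0.2508 0.062 ]] c [0.5692 0.1901 0.062 ]
0.1652 -76.07
0.1602 -166.44
0.1642 103.71
0.1596 13.92
bar [0.5651 0.1885 0.077 ] [[0.5658 0.2191 0.077 ]
 [0.5794 0.1627 0.077 ]
 [0.5639 0.1579 0.077 ]
 [0.5513 0.2143 0.077 ]]
[[-0.93   0.368 -0.001]
 [ 0.368  0.93  -0.002]
 [-0.    -0.002 -1.   ]] [ 1.194  0.241  0.004  1.335 -0.     1.571]
```

Call:
arm_command(motion=[[[45,7.66,-5.52,0,0,0,-0.953],[45,7.66,-5.52,0,0,0,-0.953],[45,7.66,-5.52,0,0,0,-0.953],[45,7.66,-5.52,0,0,0,-0.953],[45,7.66,-5.52,0,0,0,-0.953],[45,7.66,-5.52,0,0,0,-0.953],[45,7.66,-5.52,0,0,0,-0.953],[45,7.66,-5.52,0,0,0,-0.953],[45,7.66,-5.52,0,0,0,-0.953],[45,7.66,-5.52,0,0,0,-0.953],[45,7.66,-5.52,0,0,0,-0.953],[45,7.66,-5.52,-1,0,0,-0.953],[45,7.66,-5.52,-2,0,0,-0.953],[45,7.66,-5.52,-2.6,0,0,-0.953],[45,7.66,-5.52,-2.6,0,0,-0.953]]])

```text
time: 1.6
tool_pos: [0.562, 0.1883, 0.1176]
tcp_rot: [-1.932, -2.468, 0.016]
ft_force: [-1.1, 1.1, -0.1]
width: 0.045
grip_force: 0.0
```

Run:
```python
from h import *
from scipy.spatial.transform import Rotation as R
o=get_obs();print(o['tool_pos'],o['joints'].round(3),o['ft_force'],o['width'],R.from_rotvec(o['tcp_rot']).as_matrix().round(3))
snap("scene","d.png",(240,100,370,260),4)
for p in ((.567,.189,.077),tuple(o['tool_pos']-[0,0,.022])):print(w2px('scene',p))
```

```text
[0.56195278 0.18826341 0.11762764] [0.323 0.518 0.052 1.117 0.    1.652] [-1.14423781  1.12700139 -0.09142339] 0.04498540602134642 [[-0.24   0.971 -0.012]
 [ 0.971  0.24  -0.004]
 [-0.001 -0.013 -1.   ]]
(np.float64(301.4266229350715), np.float64(199.8778972543437))
(np.float64(302.93898605056677), np.float64(193.7526085514212))
```

View pics/d.png

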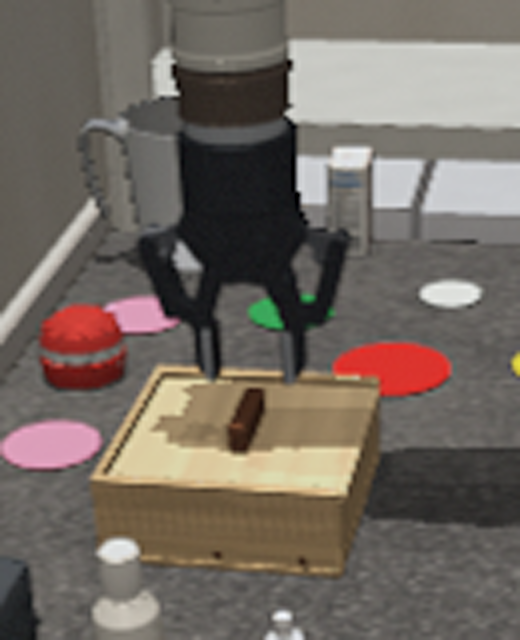

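The crop shows the fingers above the bar, one on each side. Descending and closing.

Call:
arm_command(motion=[[[45,0,0,-0.4,0,0,0],[45,0,0,-0.8,0,0,0],[45,0,0,-0.8,0,0,0],[45,0,0,-0.8,0,0,0],[0,0,0,-0.8,0,0,0],[0,0,0,-0.8,0,0,0],[0,0,0,-0.8,0,0,0],[0,0,0,-0.8,0,0,0],[0,0,0,-0.8,0,0,0],[0,0,0,-0.8,0,0,0]]], grip_force=40)

```text
time: 2.65
tool_pos: [0.5675, 0.1892, 0.0853]
tcp_rot: [1.938, 2.472, 0.003]
ft_force: [-1.7, 0.2, 6.5]
width: 0.013
grip_force: 40.3
```

```bash
python3 -c "
from h import *
print(get_obs())"
```

```text
{'time': 2.65, 'joints': array([3.21691945e-01, 5.48261791e-01, 1.06930823e-02, 1.03100843e+00,
       2.34683277e-04, 1.65144049e+00]), 'qvel': array([-0.00101537,  0.00083947, -0.00014393,  0.00060061, -0.00132836,
        0.00063704]), 'tau': array([-2.13808520e-01, -4.54748726e+01,  2.17010522e+01, -8.51707365e-01,
       -9.38999257e-02,  2.71653972e-02]), 'tool_pos': array([0.56754188, 0.1892133 , 0.08525446]), 'tcp_rot': array([1.93760194, 2.47160552, 0.00311001]), 'ft_force': array([-1.71393628,  0.23755513,  6.48922788]), 'wrist_torque': array([-0.05087138,  0.43167694,  0.06820818]), 'grip_force': 40.28917908668518, 'width': 0.012990931795422024}
```

Call:
arm_command(motion=[[[0,-0.05,-0.01,0.04,0,0,0],[0,-0.3,-0.074,0.05,0,0,0],[0,-0.6,-0.147,0.05,0,0,0],[0,-0.9,-0.221,0.05,0,0,0],[0,-1.2,-0.295,0.05,0,0,0],[0,-1.5,-0.368,0.05,0,0,0],[0,-1.8,-0.442,0.05,0,0,0],[0,-2.1,-0.516,0.05,0,0,0],[0,-2.4,-0.59,0.05,0,0,0],[0,-2.7,-0.663,0.05,0,0,0],[0,-3.0,-0.737,0.05,0,0,0],[0,-3.3,-0.811,0.05,0,0,0],[0,-3.45,-0.847,0.05,0,0,0],[0,-3.45,-0.847,0.05,0,0,0],[0,-3.45,-0.847,0.05,0,0,0]]])

```text
time: 4.15
tool_pos: [0.3953, 0.1469, 0.0862]
tcp_rot: [1.938, 2.472, 0.002]
ft_force: [-0.8, 1.5, -1.6]
width: 0.0128
grip_force: 45.5
```

Run:
```python
from h import *
snap("scene","e.png",(220,80,420,280),3);snap("top")
print(get_obs()['tool_pos'],get_obs()['width'])
```

```text
[0.39554165 0.1469038  0.08605913] 0.012629131466779816
```

View pics/e.png

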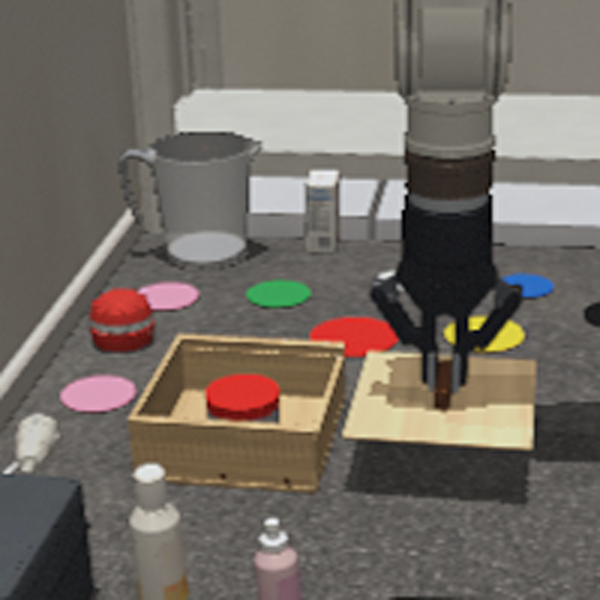

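Lid is clear of the box and level; the red cutter is visible. Lowering the lid beside the box and locating the red cap.

Call:
arm_command(motion=[[[0,-0.5,-0.12,0,0,0,0],[0,-0.5,-0.12,-0.3,0,0,0],[0,-0.5,-0.12,-0.6,0,0,0],[0,-0.5,-0.12,-0.85,0,0,0],[0,-0.5,-0.12,-0.98,0,0,0],[0,-0.5,-0.12,-1.04,0,0,0],[0,-0.5,-0.12,-1.05,0,0,0],[0,-0.5,-0.12,-1.05,0,0,0],[40,-0.5,-0.12,-1.05,0,0,0],[40,-0.5,-0.12,-1.05,0,0,0],[40,-0.5,-0.12,-1.05,0,0,0],[40,-0.5,-0.12,-1.05,0,0,0],[40,-0.5,-0.12,-0.5,0,0,0],[40,-0.5,-0.12,0.5,0,0,0],[85,-0.5,-0.12,1.5,0,0,0],[85,-0.5,-0.12,1.5,0,0,0]]])

```text
time: 5.85
tool_pos: [0.3738, 0.1422, 0.1671]
tcp_rot: [1.934, 2.467, 0.018]
ft_force: [0.4, 1.1, 0.9]
width: 0.0678
grip_force: 0.0
```

```bash
cat >> h.py <<'E'
def caps(z,roi):
    """red pixels etc: centroid of saturated blobs in roi of top picture"""
    s=snap("top"); im=np.load('top.npz')['image']; hsv=cv2.cvtColor(im,cv2.COLOR_BGR2HSV)
    for n,(a,b) in dict(red=(174,6),yellow=(25,34),green=(50,80),blue=(100,125)).items():
        h=hsv[:,:,0]; m=((h>=a)|(h<=b)) if a>b else ((h>=a)&(h<=b))
        m=(m&(hsv[:,:,1]>150)&(hsv[:,:,2]>50)).astype(np.uint8)
        M=np.zeros_like(m);M[roi[1]:roi[3],roi[0]:roi[2]]=m[roi[1]:roi[3],roi[0]:roi[2]]
        k,L,st,ce=cv2.connectedComponentsWithStats(M)
        for i in range(1,k):
            if st[i][4]>30:
                e=px2w('top',st[i][0],ce[i][1],z)-px2w('top',st[i][0]+st[i][2],ce[i][1],z)
                print(n,px2w('top',*ce[i],z).round(4),'w',np.linalg.norm(e).round(4),'px',ce[i].round(1),st[i])
E
python3 - <<'E'
from h import *
caps(.05,(240,150,330,240))
snap("top","f.png",(200,120,460,300),3)
o=get_obs();print(o['tool_pos'],o['joints'].round(3))
E
```

```text
red [0.5679 0.1898 0.05  ] w 0.0653 px [285.1 193.8] [274 182  23  24 428]
[0.37047975 0.1409619  0.16216424] [ 0.364  0.103 -0.414  1.05  -0.     1.693]
```

View pics/f.png

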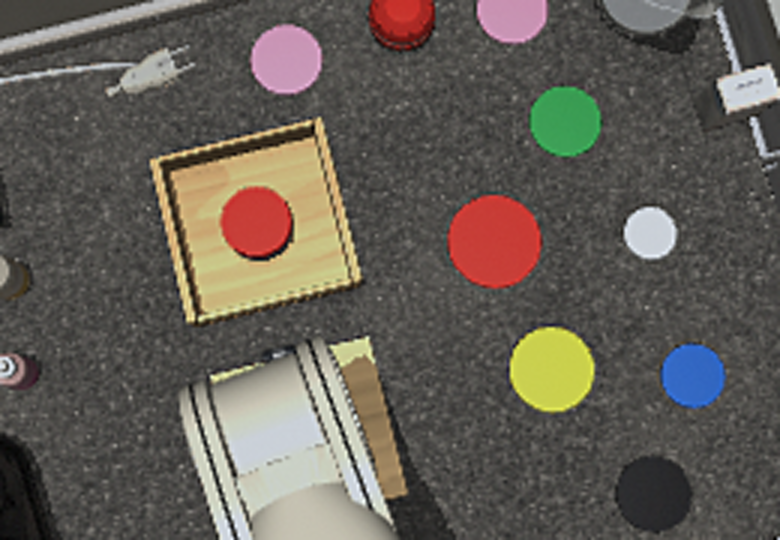

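The crop shows the lid flat near the front of the box, and the red nest at about (257,222), matching the 65 mm cap width measured. Going for red.

Call:
arm_command(motion=[[[85,1,0.25,0,0,0,0],[85,2,0.5,0,0,0,0],[85,3,0.75,0,0,0,0],[85,3.97,0.99,0,0,0,0],[85,3.97,0.99,0,0,0,0],[85,3.97,0.99,-0.5,0,0,0],[85,3.97,0.99,-1.0,0,0,0],[85,3.97,0.99,-1.5,0,0,0],[85,3.97,0.99,-2.0,0,0,0],[85,3.97,0.99,-2.3,0,0,0],[85,3.97,0.99,-2.4,0,0,0],[85,3.97,0.99,-2.4,0,0,0],[85,3.97,0.99,-2.4,0,0,0],[30,3.97,0.99,-2.4,0,0,0],[30,3.97,0.99,-2.4,0,0,0],[30,3.97,0.99,-2.4,0,0,0],[30,3.97,0.99,-2.4,0,0,0],[30,3.97,0.99,-2.4,0,0,0]]], grip_force=50)

```text
time: 7.75
tool_pos: [0.569, 0.1904, 0.0423]
tcp_rot: [1.937, 2.471, 0.004]
ft_force: [0.6, -0.2, 5.9]
width: 0.0646
grip_force: 56.3
```

Call:
arm_command(motion=[[[30,0,0,0.2,0,0,0],[30,0,0,0.5,0,0,0],[30,0,0,0.8,0,0,0],[30,0,0,1.1,0,0,0],[30,0,0,1.4,0,0,0],[30,0,0,1.7,0,0,0],[30,0,0,2.0,0,0,0],[30,0,0,2.0,0,0,0],[30,0,0,2.0,0,0,0]]])

```text
time: 8.65
tool_pos: [0.5679, 0.19, 0.1409]
tcp_rot: [1.938, 2.472, 0.0]
ft_force: [-0.1, 0.3, -0.4]
width: 0.0648
grip_force: 55.6
```

Run:
```python
from h import *
snap("scene","g.png",(230,60,430,240),3)
print(get_obs()['tool_pos'],get_obs()['width'],get_obs()['ft_force'])
```

```text
[0.56743792 0.18988811 0.14012762] 0.06512230330262157 [-0.36241586  0.51156923 -0.2547919 ]
```

View pics/g.png

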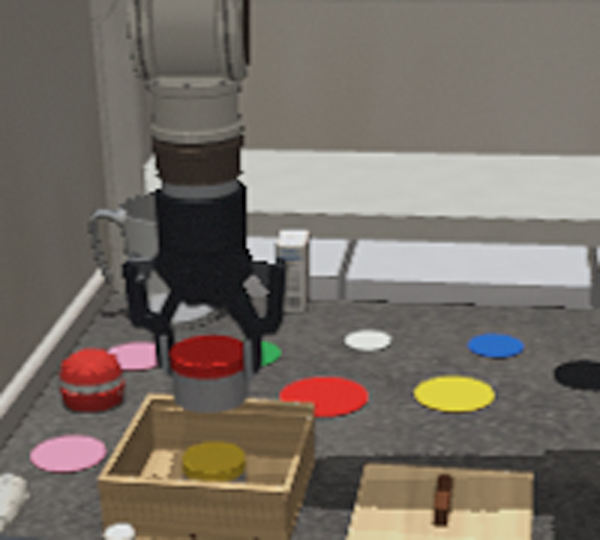

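Red is held, and yellow stands in the box beneath. Carrying red to its mat.

Call:
arm_command(motion=[[[30,-0.05,-0.7,0,0,0,0],[30,-0.08,-1.4,0,0,0,0],[30,-0.1,-2.1,0,0,0,0],[30,-0.14,-2.8,0,0,0,0],[30,-0.18,-3.5,-0.2,0,0,0],[30,-0.22,-4.2,-0.5,0,0,0],[30,-0.24,-4.6,-1.0,0,0,0],[30,-0.24,-4.6,-1.4,0,0,0],[30,-0.24,-4.6,-1.8,0,0,0],[30,-0.24,-4.6,-1.95,0,0,0],[30,-0.24,-4.6,-2.0,0,0,0],[30,-0.24,-4.6,-2.03,0,0,0],[30,-0.24,-4.6,-2.03,0,0,0],[30,-0.24,-4.6,-2.03,0,0,0]]])

```text
time: 10.1
tool_pos: [0.5567, -0.0398, 0.0401]
tcp_rot: [1.937, 2.472, 0.001]
ft_force: [0.6, -0.8, -0.7]
width: 0.0649
grip_force: 55.6
```

Call:
arm_command(motion=[[[30,0,0,-0.03,0,0,0],[30,0,0,-0.05,0,0,0],[30,0,0,-0.05,0,0,0],[85,0,0,-0.05,0,0,0],[85,0,0,-0.05,0,0,0],[85,0,0,-0.03,0,0,0],[85,0,0,-0.03,0,0,0],[85,0,0,0.3,0,0,0],[85,0,0,0.8,0,0,0],[85,0,0,1.5,0,0,0],[85,0,0,2.43,0,0,0],[85,-1,0,2.43,0,0,0],[85,-2,0,2.43,0,0,0],[85,-2,0,2.43,0,0,0]]])

```text
time: 11.5
tool_pos: [0.4451, -0.0393, 0.1579]
tcp_rot: [-1.931, -2.462, 0.013]
ft_force: [0.5, -0.3, -0.8]
width: 0.085
grip_force: 0.0
```

Run:
```python
from h import *
caps(.045,(200,100,460,300))
print(get_obs()['tool_pos'],get_obs()['width'],get_obs()['ft_force'])
```

```text
red [0.7741 0.051  0.045 ] w 0.0641 px [333.5 124. ] [323 113  22  24 392]
red [ 0.5575 -0.0243  0.045 ] w 0.0767 px [360.5 197.5] [349 185  27  31 490]
yellow [0.5672 0.1898 0.045 ] w 0.057 px [285.2 194.3] [276 185  20  20 306]
green [ 0.6663 -0.105   0.045 ] w 0.069 px [388.  160.1] [377 149  24  23 432]
blue [ 0.4226 -0.227   0.045 ] w 0.0391 px [433.7 245.2] [428 234  14  22 227]
[ 0.45055754 -0.0396405   0.15944766] 0.08496635082647304 [ 0.53706081 -0.23711846  0.82919187]
```

Call:
arm_command(motion=[[[85,0.37,0.77,0,0,0,0],[85,0.74,1.54,0,0,0,0],[85,1.11,2.3,0,0,0,0],[85,1.48,3.07,0,0,0,0],[85,1.85,3.84,0,0,0,0],[85,2.22,4.6,0,0,0,0],[85,2.22,4.6,0,0,0,0],[85,2.22,4.6,-0.5,0,0,0],[85,2.22,4.6,-1.0,0,0,0],[85,2.22,4.6,-1.5,0,0,0],[85,2.22,4.6,-2.0,0,0,0],[85,2.22,4.6,-2.3,0,0,0],[85,2.22,4.6,-2.48,0,0,0],[85,2.22,4.6,-2.48,0,0,0],[30,2.22,4.6,-2.48,0,0,0],[30,2.22,4.6,-2.48,0,0,0],[30,2.22,4.6,-2.48,0,0,0],[30,2.22,4.6,-2.48,0,0,0],[30,2.22,4.6,-2.48,0,0,0],[30,2.22,4.6,-2.48,0,0,0]]], grip_force=50)

```text
time: 13.55
tool_pos: [0.5682, 0.1905, 0.0384]
tcp_rot: [1.937, 2.471, 0.004]
ft_force: [0.5, 0.1, 5.5]
width: 0.0555
grip_force: 53.7
```

Call:
arm_command(motion=[[[30,0,0,0.2,0,0,0],[30,0,0,0.5,0,0,0],[30,0,0,0.8,0,0,0],[30,0,0,1.1,0,0,0],[30,0,0,1.4,0,0,0],[30,0,0,1.7,0,0,0],[30,0,0,2.0,0,0,0],[30,-0.34,-0.7,2.0,0,0,0],[30,-0.68,-1.41,2.0,0,0,0],[30,-1.02,-2.12,2.0,0,0,0],[30,-1.36,-2.83,2.0,0,0,0],[30,-1.7,-3.53,1.8,0,0,0],[30,-2.03,-4.24,1.4,0,0,0],[30,-2.37,-4.94,1.0,0,0,0],[30,-2.71,-5.65,0.7,0,0,0],[30,-2.71,-5.65,0.4,0,0,0],[30,-2.71,-5.65,0.15,0,0,0],[30,-2.71,-5.65,0.15,0,0,0],[30,-2.71,-5.65,0.15,0,0,0]]])

```text
time: 15.45
tool_pos: [0.4313, -0.0923, 0.0446]
tcp_rot: [-1.938, -2.472, 0.0]
ft_force: [0.1, 0.1, -0.5]
width: 0.0552
grip_force: 53.2
```

Run:
```python
from h import *
snap("scene","i.png",(230,100,430,250),4)
o=get_obs();print(o['tool_pos'],o['width'],o['ft_force'],o['joints'])
```

```text
[ 0.43185562 -0.09229217  0.04490445] 0.05497789845736506 [ 0.29754784 -0.41656994 -0.73121948] [-2.10573106e-01  3.41924315e-01 -4.66875833e-01  7.61457488e-01
  4.64472992e-05  1.11878614e+00]
```

View pics/i.png

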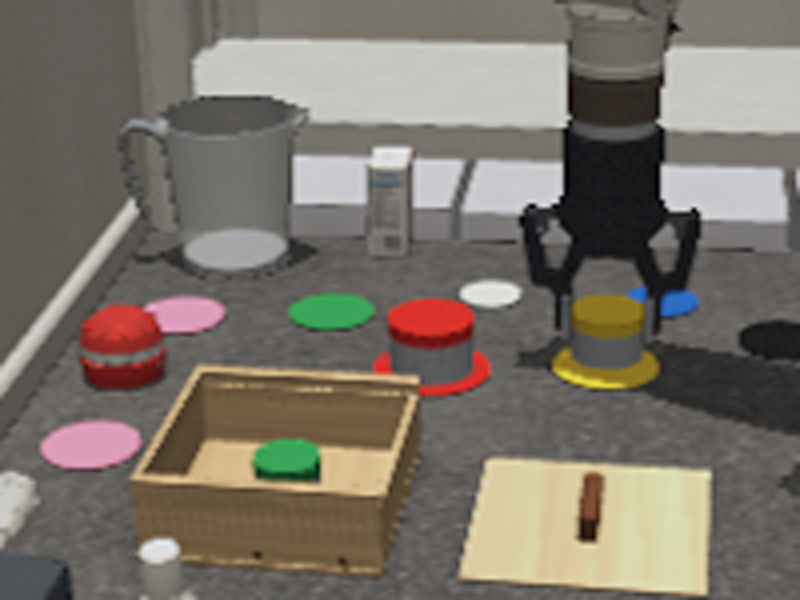

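Red stands on its mat, yellow is over its own, and green waits in the box at (287,460). Lowering yellow.

Call:
arm_command(motion=[[[30,0,0,-0.1,0,0,0],[30,0,0,-0.17,0,0,0],[30,0,0,-0.22,0,0,0],[30,0,0,-0.22,0,0,0],[85,0,0,-0.22,0,0,0],[85,0,0,-0.22,0,0,0],[85,0,0,-0.2,0,0,0],[85,0,0,-0.2,0,0,0],[85,0,0,0.2,0,0,0],[85,0,0,0.8,0,0,0],[85,0,0,1.5,0,0,0],[85,0,0,2.33,0,0,0],[85,0,0,2.33,0,0,0],[85,0,0,2.33,0,0,0]]])

```text
time: 16.9
tool_pos: [0.4323, -0.0926, 0.1616]
tcp_rot: [1.937, 2.47, 0.002]
ft_force: [-0.4, 0.4, -1.0]
width: 0.0851
grip_force: 0.0
```

Run:
```python
from h import *
caps(.04,(200,100,460,300))
print(get_obs()['tool_pos'],get_obs()['width'],get_obs()['ft_force'])
```

```text
red [0.7756 0.0508 0.04  ] w 0.0643 px [333.5 124. ] [323 113  22  24 392]
red [ 0.5518 -0.0359  0.04  ] w 0.0912 px [364.5 199.8] [349 185  32  31 735]
yellow [ 0.4342 -0.0574  0.04  ] w 0.0225 px [372.8 241.2] [370 231   8  23  86]
green [ 0.6674 -0.1057  0.04  ] w 0.0693 px [388.  160.1] [377 149  24  23 433]
green [0.5686 0.19   0.04  ] w 0.0458 px [285.3 194.1] [278 188  16  15 142]
[ 0.431194   -0.09236624  0.1604328 ] 0.08512134396095594 [-0.50247868  0.20918055 -0.79507142]
```

Call:
arm_command(motion=[[[85,0.34,0.7,0,0,0,0],[85,0.68,1.41,0,0,0,0],[80,1.02,2.12,0,0,0,0],[75,1.36,2.83,0,0,0,0],[75,1.7,3.53,0,0,0,0],[75,2.04,4.24,0,0,0,0],[75,2.39,4.95,0,0,0,0],[75,2.73,5.65,0,0,0,0],[75,2.73,5.65,-0.3,0,0,0],[75,2.73,5.65,-1.0,0,0,0],[75,2.73,5.65,-1.5,0,0,0],[75,2.73,5.65,-2.0,0,0,0],[75,2.73,5.65,-2.35,0,0,0],[75,2.73,5.65,-2.52,0,0,0],[75,2.73,5.65,-2.52,0,0,0],[20,2.73,5.65,-2.52,0,0,0],[20,2.73,5.65,-2.52,0,0,0],[20,2.73,5.65,-2.52,0,0,0],[20,2.73,5.65,-2.52,0,0,0],[20,2.73,5.65,-2.52,0,0,0]]], grip_force=50)

```text
time: 18.95
tool_pos: [0.5689, 0.1904, 0.0361]
tcp_rot: [1.937, 2.471, 0.003]
ft_force: [0.5, -0.4, 4.7]
width: 0.0449
grip_force: 51.7
```

Call:
arm_command(motion=[[[20,0,0,0.2,0,0,0],[20,0,0,0.5,0,0,0],[20,0,0,0.8,0,0,0],[20,0,0,1.1,0,0,0],[20,0,0,1.4,0,0,0],[20,0,0,1.7,0,0,0],[20,0,0,2.0,0,0,0],[20,0.27,-0.75,2.0,0,0,0],[20,0.54,-1.5,2.0,0,0,0],[20,0.81,-2.26,2.0,0,0,0],[20,1.08,-3.0,2.0,0,0,0],[20,1.35,-3.77,1.8,0,0,0],[20,1.62,-4.52,1.4,0,0,0],[20,1.89,-5.28,1.0,0,0,0],[20,2.16,-6.03,0.7,0,0,0],[20,2.16,-6.03,0.4,0,0,0],[20,2.16,-6.03,0.15,0,0,0],[20,2.16,-6.03,0.15,0,0,0],[20,2.16,-6.03,0.15,0,0,0]]])

```text
time: 20.85
tool_pos: [0.6756, -0.11, 0.0424]
tcp_rot: [-1.936, -2.473, 0.0]
ft_force: [1.4, -0.2, 0.3]
width: 0.0453
grip_force: 51.1
```

Run:
```python
from h import *
caps(.037,(200,100,460,300))
snap("scene","j.png",(230,100,430,250),4)
o=get_obs();print(o['tool_pos'],o['width'],o['ft_force'],o['joints'])
```

```text
red [0.7771 0.0506 0.037 ] w 0.0645 px [333.6 123.8] [323 113  22  24 385]
red [ 0.5522 -0.0362  0.037 ] w 0.0914 px [364.5 199.8] [349 185  32  31 739]
green [ 0.6644 -0.0885  0.037 ] w 0.0347 px [381.9 161.4] [377 151  12  21 125]
blue [0.5669 0.1897 0.037 ] w 0.0344 px [285.5 194.8] [280 189  12  13 121]
[ 0.67657829 -0.11015116  0.04362548] 0.04474484098423277 [-0.51577868 -0.92035219 -0.41626989] [-1.61424759e-01  7.47104887e-01  2.60125024e-01  1.08215387e+00
  8.40503776e-05  1.16650835e+00]
```

View pics/j.png

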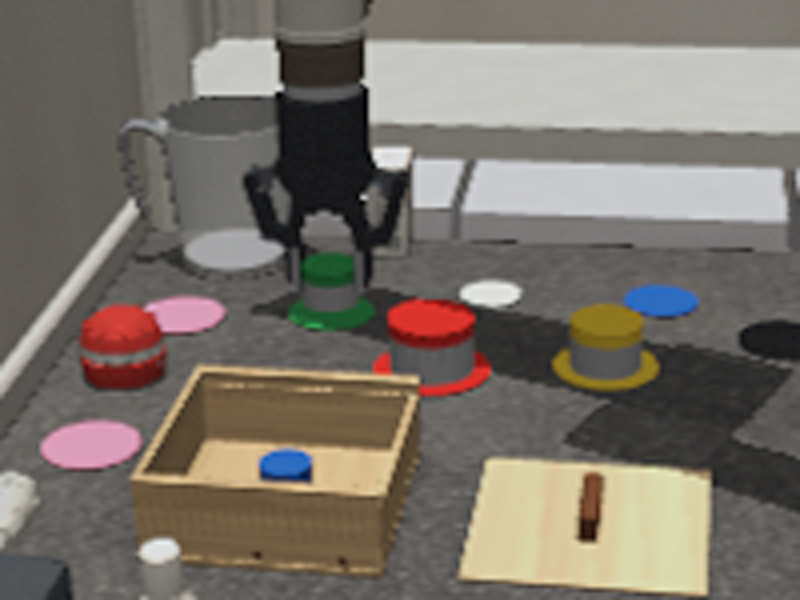

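Green is held over its mat, with blue left in the box. Placing it.

Call:
arm_command(motion=[[[20,0,0,-0.1,0,0,0],[20,0,0,-0.17,0,0,0],[20,0,0,-0.22,0,0,0],[20,0,0,-0.22,0,0,0],[75,0,0,-0.22,0,0,0],[75,0,0,-0.22,0,0,0],[75,0,0,-0.2,0,0,0],[75,0,0,-0.2,0,0,0],[75,0,0,0.2,0,0,0],[75,0,0,0.8,0,0,0],[75,0,0,1.5,0,0,0],[75,0,0,2.37,0,0,0],[75,0,0,2.37,0,0,0]]])

```text
time: 22.25
tool_pos: [0.68, -0.1122, 0.169]
tcp_rot: [1.931, 2.463, 0.01]
ft_force: [1.7, 0.2, 0.6]
width: 0.0752
grip_force: 0.0
```

Run:
```python
from h import *
caps(.035,(200,100,460,300))
print(get_obs()['tool_pos'],get_obs()['width'],get_obs()['ft_force'])
```

```text
red [0.7775 0.0506 0.035 ] w 0.0646 px [333.5 123.9] [323 113  22  24 388]
red [ 0.5524 -0.0365  0.035 ] w 0.0916 px [364.5 199.8] [349 185  32  31 739]
green [ 0.671 -0.105  0.035] w 0.0638 px [387.4 159.2] [376 149  22  23 345]
blue [0.5672 0.1899 0.035 ] w 0.0344 px [285.5 194.8] [280 189  12  13 121]
[ 0.6786124  -0.11189765  0.16560446] 0.07499110782874352 [ 0.57488938 -0.529387   -0.37369014]
```

Call:
arm_command(motion=[[[75,-0.27,0.75,0,0,0,0],[75,-0.54,1.5,0,0,0,0],[65,-0.81,2.26,0,0,0,0],[65,-1.08,3.0,0,0,0,0],[65,-1.35,3.77,0,0,0,0],[65,-1.62,4.52,0,0,0,0],[65,-1.89,5.28,0,0,0,0],[65,-2.17,6.03,0,0,0,0],[65,-2.17,6.03,-0.3,0,0,0],[65,-2.17,6.03,-1.0,0,0,0],[65,-2.17,6.03,-1.5,0,0,0],[65,-2.17,6.03,-2.0,0,0,0],[65,-2.17,6.03,-2.4,0,0,0],[65,-2.17,6.03,-2.58,0,0,0],[65,-2.17,6.03,-2.58,0,0,0],[15,-2.17,6.03,-2.58,0,0,0],[15,-2.17,6.03,-2.58,0,0,0],[15,-2.17,6.03,-2.58,0,0,0],[15,-2.17,6.03,-2.58,0,0,0],[15,-2.17,6.03,-2.58,0,0,0]]], grip_force=50)

```text
time: 24.3
tool_pos: [0.5686, 0.1904, 0.0333]
tcp_rot: [1.937, 2.471, 0.004]
ft_force: [-0.2, 1.0, 5.9]
width: 0.0347
grip_force: 50.4
```

Call:
arm_command(motion=[[[15,0,0,0.2,0,0,0],[15,0,0,0.5,0,0,0],[15,0,0,0.8,0,0,0],[15,0,0,1.1,0,0,0],[15,0,0,1.5,0,0,0],[15,0,0,2.0,0,0,0],[15,-0.3,-0.88,2.0,0,0,0],[15,-0.6,-1.76,2.0,0,0,0],[15,-0.9,-2.65,2.0,0,0,0],[15,-1.2,-3.54,2.0,0,0,0],[15,-1.5,-4.42,2.0,0,0,0],[15,-1.8,-5.3,2.0,0,0,0],[15,-2.1,-6.19,2.0,0,0,0],[15,-2.4,-7.07,1.8,0,0,0],[15,-2.7,-7.96,1.4,0,0,0],[15,-2.84,-8.37,1.0,0,0,0],[15,-2.84,-8.37,0.6,0,0,0],[15,-2.84,-8.37,0.3,0,0,0],[15,-2.84,-8.37,0.15,0,0,0],[15,-2.84,-8.37,0.15,0,0,0]]])

```text
time: 26.3
tool_pos: [0.4245, -0.2279, 0.0385]
tcp_rot: [-1.937, -2.47, 0.001]
ft_force: [-0.7, -0.1, -0.1]
width: 0.0346
grip_force: 50.0
```

Run:
```python
from h import *
caps(.037,(200,100,460,300))
snap("scene","k.png",(230,100,430,250),4)
o=get_obs();print(o['tool_pos'],o['width'],o['ft_force'],o['joints'])
```

```text
red [0.7773 0.051  0.037 ] w 0.0645 px [333.4 123.7] [323 113  22  24 380]
red [ 0.5521 -0.0362  0.037 ] w 0.0914 px [364.4 199.8] [349 185  32  31 735]
yellow [ 0.4305 -0.089   0.037 ] w 0.0789 px [383.9 242.5] [370 229  28  28 589]
green [ 0.6694 -0.1075  0.037 ] w 0.0694 px [388.4 159.6] [377 149  24  23 384]
blue [ 0.4198 -0.2054  0.037 ] w 0.0366 px [425.4 246.3] [420 236  13  20 125]
[ 0.4258727 -0.2283407  0.0398602] 0.03451105460098499 [-0.53758408  0.3055824  -0.58638355] [-4.92169653e-01  4.15088415e-01 -3.64111842e-01  7.91076867e-01
  9.39472968e-06  8.37101992e-01]
```

View pics/k.png

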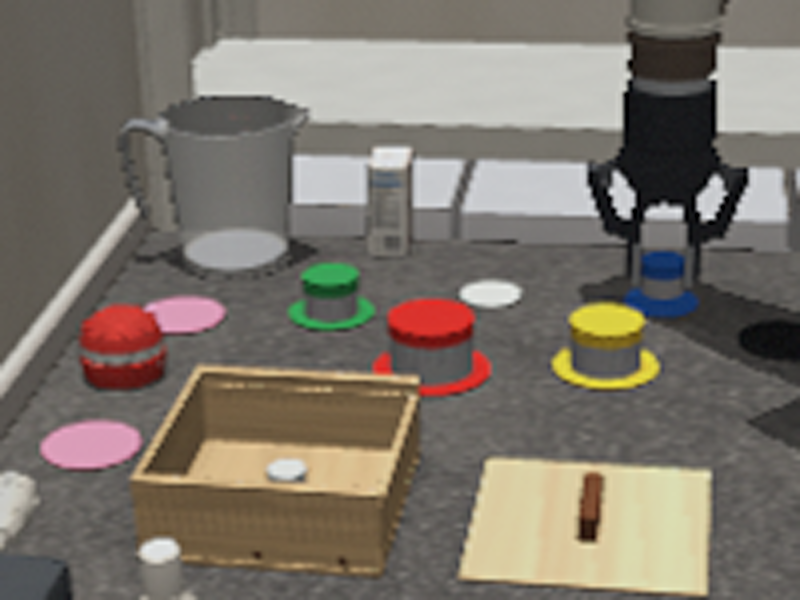

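Blue is over its mat, and white stands in the box at (287,470). Placing blue, then locating white.

Call:
arm_command(motion=[[[15,0,0,-0.1,0,0,0],[15,0,0,-0.17,0,0,0],[15,0,0,-0.22,0,0,0],[15,0,0,-0.22,0,0,0],[65,0,0,-0.22,0,0,0],[65,0,0,-0.22,0,0,0],[65,0,0,-0.2,0,0,0],[65,0,0,-0.2,0,0,0],[65,0,0,0.2,0,0,0],[65,0,0,0.8,0,0,0],[65,0,0,1.5,0,0,0],[65,0,0,2.43,0,0,0],[65,0,0,2.43,0,0,0]]])

```text
time: 27.7
tool_pos: [0.4292, -0.2304, 0.1668]
tcp_rot: [1.931, 2.463, 0.003]
ft_force: [0.4, 0.0, 0.1]
width: 0.0651
grip_force: 0.0
```

Run:
```python
from h import *
caps(.032,(200,100,460,300))
im=np.load('top.npz')['image'];hsv=cv2.cvtColor(im,cv2.COLOR_BGR2HSV)
m=np.zeros(im.shape[:2],np.uint8);r=(slice(178,212),slice(268,304))
m[r]=((hsv[:,:,1]<50)&(hsv[:,:,2]>130))[r]
k,L,st,ce=cv2.connectedComponentsWithStats(m)
for i in range(1,k):
  if st[i][4]>8: print('white',px2w('top',*ce[i],.03).round(4),ce[i],st[i])
print(get_obs()['tool_pos'])
```

```text
red [0.7781 0.0504 0.032 ] w 0.0647 px [333.6 124. ] [323 113  22  24 392]
red [ 0.5529 -0.0367  0.032 ] w 0.0918 px [364.5 199.8] [349 185  32  31 733]
yellow [ 0.4308 -0.0897  0.032 ] w 0.0792 px [383.9 242.5] [370 229  28  28 589]
green [ 0.6706 -0.1083  0.032 ] w 0.0697 px [388.4 159.6] [377 149  24  23 384]
blue [ 0.4238 -0.2221  0.032 ] w 0.0621 px [430.8 244.9] [420 235  22  21 330]
white [0.5678 0.1906 0.03  ] [285.34375 194.875  ] [281 191   9   9  64]
[ 0.42779784 -0.22969395  0.16402843]
```

Call:
arm_command(motion=[[[65,0.3,0.88,0,0,0,0],[65,0.6,1.76,0,0,0,0],[65,0.9,2.65,0,0,0,0],[55,1.2,3.54,0,0,0,0],[55,1.5,4.42,0,0,0,0],[55,1.8,5.3,0,0,0,0],[55,2.1,6.19,0,0,0,0],[55,2.4,7.07,0,0,0,0],[55,2.7,7.96,0,0,0,0],[55,2.84,8.37,0,0,0,0],[55,2.84,8.37,-0.3,0,0,0],[55,2.84,8.37,-1.0,0,0,0],[55,2.84,8.37,-1.5,0,0,0],[55,2.84,8.37,-2.0,0,0,0],[55,2.84,8.37,-2.4,0,0,0],[55,2.84,8.37,-2.58,0,0,0],[55,2.84,8.37,-2.58,0,0,0],[5,2.84,8.37,-2.58,0,0,0],[5,2.84,8.37,-2.58,0,0,0],[5,2.84,8.37,-2.58,0,0,0]]], grip_force=50)

```text
time: 29.75
tool_pos: [0.5685, 0.1904, 0.0333]
tcp_rot: [1.937, 2.471, 0.004]
ft_force: [0.1, 0.3, 0.0]
width: 0.0245
grip_force: 49.0
```

Call:
arm_command(motion=[[[5,0,0,0,0,0,0],[5,0,0,0,0,0,0],[5,0,0,0,0,0,0]]])

```text
time: 30.05
tool_pos: [0.5685, 0.1904, 0.0332]
tcp_rot: [1.937, 2.471, 0.004]
ft_force: [-0.0, 0.5, 5.6]
width: 0.0246
grip_force: 49.6
```

Call:
arm_command(motion=[[[5,0,0,0.2,0,0,0],[5,0,0,0.5,0,0,0],[5,0,0,0.8,0,0,0],[5,0,0,1.1,0,0,0],[5,0,0,1.5,0,0,0],[5,0,0,2.0,0,0,0],[5,0,-0.85,2.0,0,0,0],[5,0,-1.7,2.0,0,0,0],[5,-0.02,-2.55,2.0,0,0,0],[5,-0.03,-3.4,2.0,0,0,0],[5,-0.04,-4.25,2.0,0,0,0],[5,-0.05,-5.1,2.0,0,0,0],[5,-0.06,-5.95,2.0,0,0,0],[5,-0.07,-6.8,1.8,0,0,0],[5,-0.07,-7.63,1.4,0,0,0],[5,-0.07,-7.63,1.0,0,0,0],[5,-0.07,-7.63,0.6,0,0,0],[5,-0.07,-7.63,0.3,0,0,0],[5,-0.07,-7.63,0.15,0,0,0],[5,-0.07,-7.63,0.15,0,0,0]]])

```text
time: 32.05
tool_pos: [0.5629, -0.191, 0.0382]
tcp_rot: [-1.936, -2.47, 0.002]
ft_force: [1.2, 0.1, -0.1]
width: 0.0246
grip_force: 49.1
```

Run:
```python
from h import *
snap("scene","l.png",(230,100,430,250),4)
o=get_obs();print(o['tool_pos'],o['width'],o['ft_force'],o['joints'])
```

```text
[ 0.56369989 -0.1912168   0.03921998] 0.024500984049322393 [ 0.66069636  0.39355521 -1.43940564] [-3.27039495e-01  5.95418602e-01 -4.35292953e-02  9.32834706e-01
  5.65125217e-06  1.00257304e+00]
```

View pics/l.png

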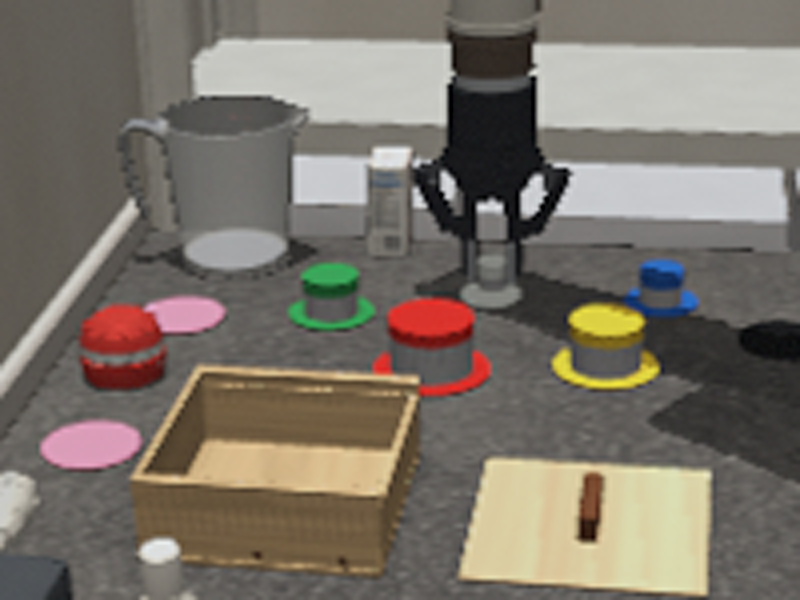

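White is over its mat, and the others all stand on theirs. Placing white and retreating.

Call:
arm_command(motion=[[[5,0,0,-0.1,0,0,0],[5,0,0,-0.17,0,0,0],[5,0,0,-0.22,0,0,0],[5,0,0,-0.22,0,0,0],[55,0,0,-0.22,0,0,0],[55,0,0,-0.22,0,0,0],[55,0,0,-0.2,0,0,0],[55,0,0,-0.2,0,0,0],[55,0,0,0.2,0,0,0],[55,0,0,0.8,0,0,0],[55,0,0,1.5,0,0,0],[55,0,0,2.5,0,0,0],[55,-0.5,0.85,3,0,0,0],[55,-1,1.7,3.3,0,0,0],[55,-1.5,2.55,3.5,0,0,0],[55,-2,3.4,3.5,0,0,0],[55,-2.5,4.25,3.5,0,0,0],[55,-3,5.1,3.5,0,0,0],[55,-3.5,5.95,3.5,0,0,0],[55,-3.5,6.8,3.5,0,0,0]]])

```text
time: 34.1
tool_pos: [0.3857, 0.1492, 0.2144]
tcp_rot: [-1.938, -2.472, 0.002]
ft_force: [1.1, -0.0, 0.5]
width: 0.0546
grip_force: 0.0
```

Run:
```python
from h import *
snap("top","m.png",(330,135,460,265),4)
snap("scene","n.png",(150,120,430,320),2.8)
```

```text
(no output)
```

View pics/m.png

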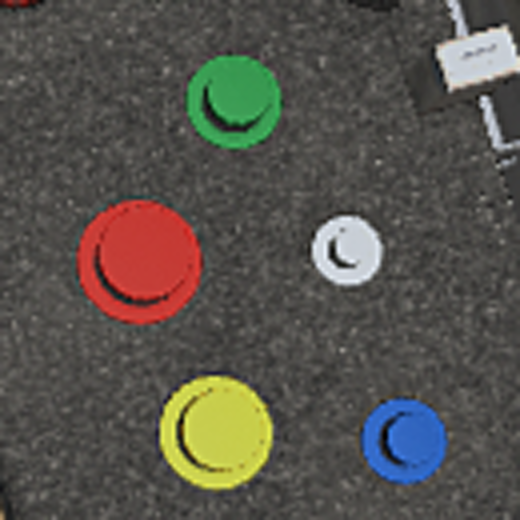

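View pics/n.png

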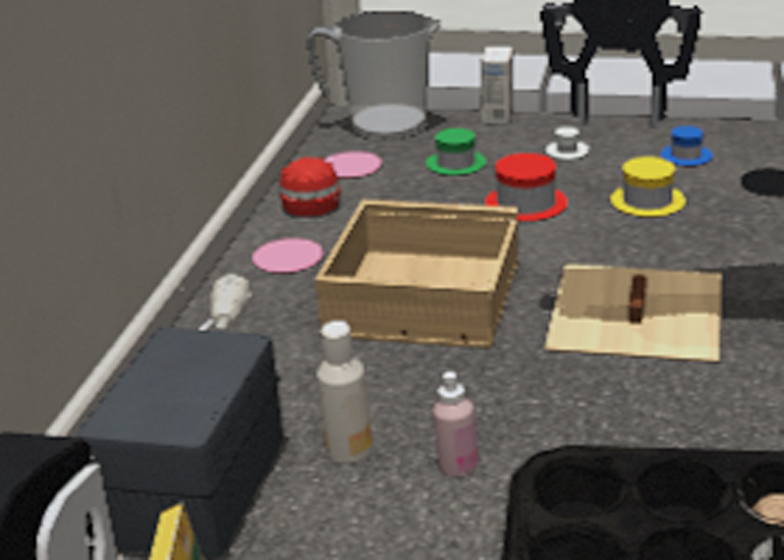

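All five cutters stand within their mats and the lid lies flat. Let it settle and recheck before handing in.

Call:
arm_command(motion=[[[55,0,0,0,0,0,0],[55,0,0,0,0,0,0],[55,0,0,0,0,0,0],[55,0,0,0,0,0,0],[55,0,0,0,0,0,0],[55,0,0,0,0,0,0],[55,0,0,0,0,0,0],[55,0,0,0,0,0,0],[55,0,0,0,0,0,0],[55,0,0,0,0,0,0],[55,0,0,0,0,0,0],[55,0,0,0,0,0,0],[55,0,0,0,0,0,0],[55,0,0,0,0,0,0],[55,0,0,0,0,0,0]]])

```text
time: 35.7
tool_pos: [0.389, 0.1486, 0.2143]
tcp_rot: [-1.938, -2.472, -0.0]
ft_force: [0.1, 0.2, 0.4]
width: 0.0548
grip_force: 0.0
```

Run:
```python
from h import *
a=np.load('top.npz')['image'].astype(int)[135:265,330:460]
snap("top");b=np.load('top.npz')['image'].astype(int)[135:265,330:460]
d=(np.abs(a-b).max(2)>40).sum();print(d)
if d<40: print(close_job())
```

```text
0
the job is handed in; nothing more can be done
None
```

The lid lies flat, grip bar up, beside the box; all five cutters, taken out largest first, stand edge down on the mats of their own colours; and the job was handed in at about 36 s.

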